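# Slide a fresh cast bar past the post into the curing bay

### The job

Push the freshly cast mint-green bar across the table into the plywood curing bay until it lies flat against the bay's back fence along its whole length, working it round the red post at the mouth by pushing first one end and then the other. The cast is still soft, so slide it along the table with the fingertips, never lifting or tipping it, and leave the other things on the table where they are.

Things in the scene. Friction and masses are not known exactly. Their poses are not given: they have to be found in the camera images.
- bar: the loose mint-green speckled cast bar, 220 mm long (its own y axis), 26 mm wide (x), 22 mm high (z), about 0.25 kg, lying flat on the table; origin at the centre of its underside; it slides with friction and does not roll
- bay: fixed curing bay: plywood fences 30 mm high, 12 mm thick, round a dark blue flat patch (no step). Origin at table level, midway along the back fence's inner face; x points square into that fence, y runs along it. Side fences: inner faces at y = +135 and -135 mm, from x = 0 to -75 mm; at x = -75 mm, towards the robot, is the open mouth. The finished bar lies along y, its centre near x = -13 mm
- post: fixed red post, 22 mm across, 50 mm high, origin at its foot on the axis. It stands 92 mm in front of the bay's back fence, 56 to 68 mm left or right of the bay's middle, so the bar cannot go in square: its end on the post's side must go in first, slantwise between post and back fence; then the other end is swung in
- socket: the unused spare post socket on the other side of the mouth, a flush 38 mm disc 2 mm high that is only seen and never felt: things slide over it
- mould: bystander: black silicone mould block, 70 x 100 x 45 mm high, origin at the centre of its underside
- cup: bystander: empty clear plastic cup, 72 mm across and 62 mm high, origin at the centre of its underside
- pigment: bystander: small blue pigment bottle, 38 mm across and 62 mm high, behind the back fence, origin at the centre of its underside
- coaster: bystander: pink cast coaster, 90 mm across and 11 mm thick, origin at the centre of its underside
- jar: bystander: small glass jar with black cap, 52 mm across and 55 mm high, behind the back fence, origin at the centre of its underside
- brush: bystander: wooden brush 170 mm long lying on the table, handle towards its -x

How it is judged:
By the outcome, as a careful person would: the job done as asked, in the order asked, and still so for the second after the job is handed in, with the robot touching nothing.
It also fails if it takes over 72 s, if anything falls off the work surface, if the arm or the gripper's body presses on something with over 40 N, if the wrist force passes 120 N, or if a joint passes its speed limit or range.

### The arm

A 6-joint arm with a two-finger parallel gripper is mounted at the origin on the work surface. World frame = base frame: x ahead of the robot, y to its left, z up, the work surface at z = 0. Lengths are in mm, angles in rad, forces in N, time in s.
With the tool pointing down it reaches from about 300 to 775 mm from the base axis. Payload 14.6 kg.
Tool frame: the origin (TCP) lies midway between the tips of the shut fingers; the grasp point (between the pads) lies 19 mm behind it (manip.hold_point_z is the distance from the TCP to the grasp point, in mm); z points along the fingers, y is the direction in which the jaws open and shut (so a half turn about z gives the same grasp; the last joint's range is limited). The gripper opens to 94 mm and grips with 3 to 60 N. Pads are 16 mm wide; open, the fingers measure 119 mm over their backs; the gripper's body (75 mm by 177 mm) begins 78 mm behind the grasp point.
Start: joints at [-1.321, 0.3, 1.521, -0, 1.321, -0.067], TCP at [171.333, -522.622, 205.446] pointing down, gripper open.
Joint ranges: [-3.03, 3.03], [-0.79, 2.21], [0.23, 2.52], [-1.04, 4.18], [0, 3.07], [-2.55, 2.55]. Speed limits (rad/s): [2.22, 2.22, 2.57, 3.14, 3.14, 3.14].

### API

Orientations are given as [roll, pitch, yaw] about the fixed x, y, z axes, in that order (R = Rz(yaw) Ry(pitch) Rx(roll)).
In Python, from cell import manip gives the robot as it stands.
- The arm moves only by the shell command python3 -m crank 'ROWS' [OPENING] [FORCE]. ROWS is JSON, a list of rows, each an object with "offset": the shift along the world's x, y, z in m, a list of three; "spin": the turn about the world's z in degrees. In form: [{"offset": [dx, dy, dz], "spin": spin}, ...]. A call has exactly 8 rows; each row is the pose to reach, as a shift and turn from the pose measured when the call began; what a row does not reach only later rows make up. A row lasts 1/12 s, in which the tool goes at most 41.7 mm and 7.16 degrees, less where a joint would pass 70% of its speed; a pose out of reach is approached as far as the arm can. A call with a gripper value outside its range is refused whole. OPENING is the opening, from 0 (shut) to 1 (fully open), set as the call begins (- or left out, the last holds). The fingers move at their own pace and stop on an object; FORCE is the grip in N (left out, the last holds). Time passes only in rows, so rows that repeat a pose let the fingers close, or fill a call up. It gives the time, the measured TCP pose, the force and the opening at its end, in the units of the state.
- manip.read_state(): the state, without advancing time (a new reading comes with each control period).
- manip.camera(name): name is "side" or "top" or "wrist"; returns a dict with "pixels" (480x640x3 uint8, red, green, blue), "fx", "fy", "cx", "cy" (pixels), "extrinsics" (4x4, takes a point from world to camera coordinates); the wrist camera has in their place "hand_eye" (4x4, takes a point from camera to tool coordinates, whose origin is the TCP and whose axes are the flange's). Camera axes: x right, y down, z forward; pixel columns grow to the right and rows downward; lengths in mm; the calibration is good to about 2 mm. A picture is of the moment at which its call begins: read the wrist's pose just before it. There is no depth.
- manip.sign_off(): hands the job in, once; it reports no verdict.
Trained networks look in a picture, given as the dict that the camera call returned (one of the last four; its "shot" number tells which), for a name from the list of things; names that differ only in an ending like _2 or _b are one class to them, and where a whole thing is asked for, a point or a joint stands for the part that bears it (a point fixed in the world has none). Each returns a list of dicts, best first, with "conf" (0 to 1); they miss things now and then, are a little off and sometimes report something else, mostly with a low value. They report only what shows in the picture. A call takes as long as a camera call.
- manip.search_frame(picture, name): "location" ([x, y, z] in mm, in world coordinates, good to about 4 mm: the middle of the surface that is visible of it).
- manip.masks_of(picture, name): "mask" (480x640 bool, what is visible of it).
The state is a dict: "clock": time; "joints": joint angles; "qd": joint speeds; "effort": joint torques, N m; "eef_pos": TCP position; "eef_rot": TCP orientation; "wrist_force": force on the tool from outside, world axes, zero at the start; "moment": the same for the moment, N m; "finger_gap": finger opening in mm.
Only numpy, scipy, OpenCV 4.12 (cv2) and the standard library are available. Lean on these libraries where they do the work, as an engineer would, in place of code of your own. Each camera call takes 0.05 s, during which the arm holds its last target. There are 200 camera calls.

## Working session

There is one attempt and no reset: what is moved stays moved. The work goes in short steps, Python scripts to look and compute and a shell command to move; the robot and the scene stay as the last step left them, time stands still between calls to the robot, and variables do not carry over. Pictures are saved under pics/ and viewed, about 8 in all and at most 12, crops included, and the job is handed in when it is done.

```bash
mkdir -p pics; ls
cat > h.py <<'E'
import numpy as np, cv2
from cell import manip
def ray(p,u,v,z=0.):
    T=np.array(p["extrinsics"]);R=T[:3,:3];t=T[:3,3];c=-R.T@t
    u=np.atleast_1d(u).astype(float);v=np.atleast_1d(v).astype(float)
    d=np.stack([(u-p["cx"])/p["fx"],(v-p["cy"])/p["fy"],np.ones(len(u))],1)@R
    return c+d*((z-c[2])/d[:,2])[:,None]
def proj(p,X):
    T=np.array(p["extrinsics"]);X=np.atleast_2d(X)@T[:3,:3].T+T[:3,3]
    return np.stack([X[:,0]/X[:,2]*p["fx"]+p["cx"],X[:,1]/X[:,2]*p["fy"]+p["cy"]],1)
def save(p,n): cv2.imwrite(f"pics/{n}.png",cv2.cvtColor(p["pixels"],cv2.COLOR_RGB2BGR))
def bar(p,z=22.):
    m=manip.masks_of(p,"bar")
    if not m: return None
    v,u=np.nonzero(m[0]["mask"]);X=ray(p,u,v,z)[:,:2].astype(np.float32)
    r=cv2.minAreaRect(X);b=cv2.boxPoints(r)
    c=np.array(r[0]);e=b[1]-b[0];f=b[2]-b[1]
    L=e if np.linalg.norm(e)>np.linalg.norm(f) else f
    d=L/np.linalg.norm(L)
    return m[0]["conf"],c,np.degrees(np.arctan2(d[1],d[0]))%180,r[1],c-d*110,c+d*110
E
python3 - <<'E'
from h import *
for c in("top","side"):
    p=manip.camera(c);save(p,c+"0")
    T=np.array(p["extrinsics"]);print(c,-T[:3,:3].T@T[:3,3],T[2,:3])
    for n in("bar","bay","post","socket","mould","cup","pigment","coaster","jar","brush"):
        print(n,[(round(d["conf"],2),np.round(d["location"])) for d in manip.search_frame(p,n)[:2]])
    print(bar(p))
print(manip.read_state())
E
```

```text
pics
top [ 337.57201135  -31.65815602 1144.37048533] [ 0.20024422 -0.01075347 -0.979687  ]
bar [(0.86, array([453., -43.,  21.])), (0.19, array([748., -10.,  43.]))]
bay [(0.76, array([654., -39.,  -1.])), (0.43, array([746.,  -9.,  40.]))]
post [(0.63, array([590.,  28.,  -0.]))]
socket [(0.49, array([585., -98.,   2.]))]
mould [(0.91, array([575., 356.,  44.])), (0.3, array([655., -42.,  -0.]))]
cup [(0.78, array([ 592., -337.,   26.]))]
pigment [(0.55, array([750., -10.,  40.]))]
coaster [(0.93, array([464., 359.,  11.]))]
jar [(0.54, array([ 718., -160.,   53.]))]
brush [(0.56, array([ 406., -427.,   18.])), (0.18, array([595.,  24.,  -0.]))]
(0.85, array([455.37719727, -42.89478302]), np.float32(84.34004), (219.2642059326172, 31.827289581298828), array([ 444.52853584, -152.35850525]), array([466.22585869,  66.56893921]))
side [  447.26565306 -1052.88540043  1005.19104007] [ 0.0962538   0.7224795  -0.68465946]
bar [(0.61, array([453., -66.,  24.]))]
bay [(0.78, array([656., -50.,  -1.]))]
post [(0.61, array([ 402., -441.,   21.])), (0.5, array([599.,  20.,  16.]))]
socket [(0.69,
[... 543 characters left out ...]
), array([461.50091457,  55.80523682]))
{'clock': 1.2, 'joints': array([-1.32061544e+00,  2.99892279e-01,  1.52099668e+00,  8.41100662e-06,
        1.32071933e+00, -6.66252628e-02]), 'qd': array([-0.00102782,  0.0015348 ,  0.00046738, -0.00010272, -0.00013032,
        0.00034281]), 'effort': array([-2.24115706e-04, -5.31663322e+01, -3.52912331e+01,  7.08549167e-02,
        2.12851970e-02,  3.30071863e-06]), 'eef_pos': array([ 171.32608507, -522.62098294,  205.45122468]), 'eef_rot': array([-3.14157760e+00, -9.17217747e-06,  3.16804071e-01]), 'wrist_force': array([ 0.88503276, -0.46120113, -0.36403806]), 'moment': array([-0.02470376,  0.02138948, -0.03737035]), 'finger_gap': 93.96027528438047}
```

View pics/top0.png

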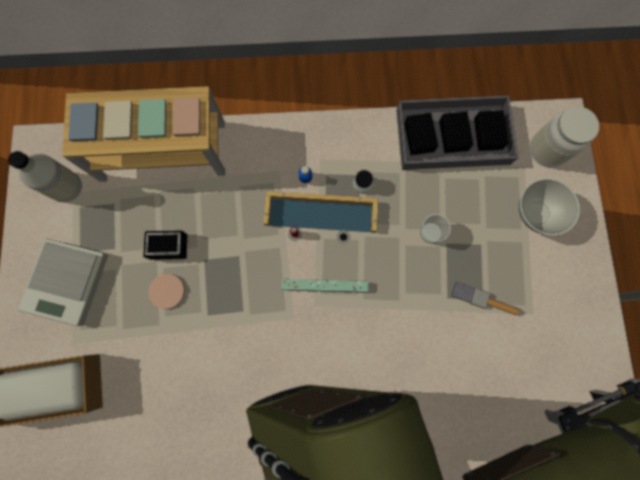

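Run:
```python
from h import *
p=manip.camera("top")
m=manip.masks_of(p,"bay")[0]["mask"];v,u=np.nonzero(m)
for z in(0,30):
    X=ray(p,u,v,z)[:,:2].astype(np.float32);r=cv2.minAreaRect(X);print(z,r,cv2.boxPoints(r).round())
# blue patch by colour
h=cv2.cvtColor(p["pixels"],cv2.COLOR_RGB2HSV)
b=((h[...,0]>95)&(h[...,0]<130)&(h[...,1]>80)).astype(np.uint8)
b=cv2.morphologyEx(b,cv2.MORPH_OPEN,np.ones((3,3)))
n,l,s,c=cv2.connectedComponentsWithStats(b)
for i in np.argsort(-s[1:,4])[:3]+1:
    v,u=np.nonzero(l==i);X=ray(p,u,v,0)[:,:2].astype(np.float32);r=cv2.minAreaRect(X);print(s[i],r,cv2.boxPoints(r).round())
red=((h[...,0]<8)|(h[...,0]>172))&(h[...,1]>150)
n,l,s,c=cv2.connectedComponentsWithStats(red.astype(np.uint8))
for i in np.argsort(-s[1:,4])[:3]+1: print(s[i],c[i],ray(p,*c[i],0),ray(p,*c[i],50))
```

```text
0 ((656.281494140625, -42.53645324707031), (300.80841064453125, 95.66650390625), 83.16177368164062) [[ 591. -186.]
 [ 686. -198.]
 [ 722.  101.]
 [ 627.  112.]]
30 ((647.9263916015625, -42.25128173828125), (292.922607421875, 93.1585922241211), 83.16171264648438) [[ 584. -182.]
 [ 677. -193.]
 [ 712.   98.]
 [ 619.  109.]]
[ 271  201   99   29 2323] ((645.3728637695312, -44.03453063964844), (261.5340576171875, 66.45625305175781), 83.15921783447266) [[ 597. -170.]
 [ 663. -178.]
 [ 694.   82.]
 [ 628.   90.]]
[299 172  13  11 104] ((753.9605102539062, -7.678264617919922), (32.802738189697266, 28.623374938964844), 86.95362091064453) [[739. -23.]
 [767. -25.]
 [769.   8.]
 [741.   9.]]
[292 232   6   4  18] [294.72222222 233.66666667] [[597.59662948  26.6255533    0.        ]] [[586.23559643  24.07901308  50.        ]]
[479 138   1   1   1] [479. 138.] [[ 841.92707435 -494.50119338    0.        ]] [[ 819.89072032 -474.27858876   50.        ]]
[461 147   1   1   1] [461. 147.] [[ 818.07445889 -441.589729      0.        ]] [[ 797.08027678 -423.6789397    50.        ]]
```

The top view shows the bar at about px (325,286), the bay at (321,213), the red post left of the mouth at (294,233) and the socket right of it at (343,237). The other objects are well clear. In the bay frame the post is on the +y side, so the bar's left end goes in first. I'll move over the scene for a closer look with the wrist camera.

```bash
python3 -m crank '[{"offset":[0.025,0.03,0.015],"spin":7},{"offset":[0.05,0.06,0.03],"spin":14},{"offset":[0.075,0.09,0.045],"spin":21},{"offset":[0.1,0.12,0.06],"spin":28},{"offset":[0.125,0.15,0.075],"spin":35},{"offset":[0.15,0.18,0.09],"spin":42},{"offset":[0.175,0.21,0.1],"spin":49},{"offset":[0.2,0.24,0.1],"spin":56}]' 0 20
python3 -m crank '[{"offset":[0.02,0.03,0.01],"spin":4},{"offset":[0.04,0.06,0.02],"spin":8},{"offset":[0.06,0.09,0.03],"spin":10},{"offset":[0.08,0.12,0.04],"spin":10},{"offset":[0.1,0.15,0.04],"spin":10},{"offset":[0.12,0.18,0.04],"spin":10},{"offset":[0.13,0.2,0.04],"spin":10},{"offset":[0.13,0.2,0.04],"spin":10}]'
cat >> h.py <<'E'
from scipy.spatial.transform import Rotation as Ro
def wrist():
    s=manip.read_state();p=manip.camera("wrist")
    T=np.eye(4);T[:3,:3]=Ro.from_euler("xyz",s["eef_rot"]).as_matrix();T[:3,3]=s["eef_pos"]
    p["extrinsics"]=np.linalg.inv(T@np.array(p["hand_eye"]));return p
E
python3 - <<'E'
from h import *
p=wrist();save(p,"w1");s=manip.read_state();print(s["eef_pos"],np.degrees(s["eef_rot"]),s["joints"])
for n in("bar","bay","post","socket"):
    print(n,[(round(d["conf"],2),np.round(d["location"])) for d in manip.search_frame(p,n)[:2]])
b=bar(p);print(b)
q=manip.camera("top");print(bar(q))
E
```

```text
clock: 1.97
eef_pos: [372.6, -281.2, 307.9]
eef_rot: [3.138, 0.002, 1.3]
wrist_force: [0.9, -0.6, 0.4]
finger_gap: 44.5
clock: 2.63
eef_pos: [503.8, -78.0, 347.5]
eef_rot: [3.139, 0.001, 1.478]
wrist_force: [-0.5, 0.1, -0.1]
finger_gap: 0.2
[503.09087299 -79.71686925 347.56099472] [1.79837047e+02 8.90522105e-02 8.46599915e+01] [-2.28447411e-01  1.38313395e-01  1.39288900e+00 -1.15735043e-03
  1.60736257e+00 -1.35292952e-01]
bar [(0.91, array([459., -35.,  21.]))]
bay [(0.6, array([654., -28.,   0.]))]
post [(0.73, array([593.,  22.,   4.]))]
socket [(0.79, array([ 582., -101.,    2.]))]
(0.88, array([455.40591431, -45.36092377]), np.float32(85.66859), (219.94598388671875, 29.479745864868164), array([ 447.09811878, -155.0467453 ]), array([463.71370983,  64.32489777]))
(0.58, array([462.931427  ,  51.75931931]), np.float32(86.95219), (28.259967803955078, 25.414587020874023), array([457.08279991, -58.08508682]), array([468.78005409, 161.60372543]))
```

View pics/w1.png

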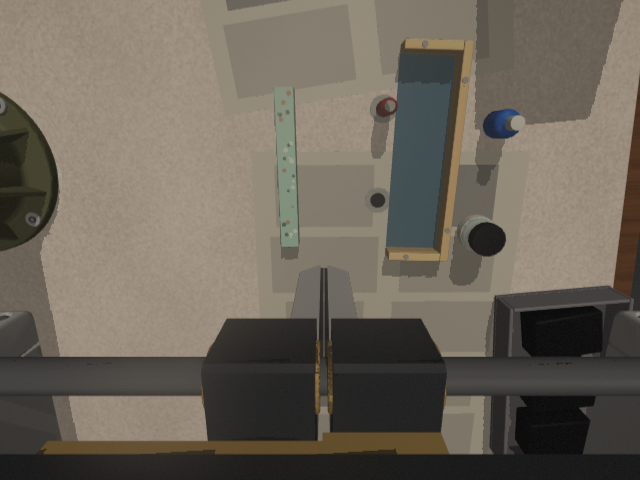

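The wrist view shows the bar upright at px (286,166), the bay to its right, the post at (385,107) with its foot ring at about (381,108), and the socket at (377,200). Next I'll pin down the bay frame and the post.

Run:
```python
from h import *
p=wrist()
h=cv2.cvtColor(p["pixels"],cv2.COLOR_RGB2HSV)
b=((h[...,0]>90)&(h[...,0]<125)&(h[...,1]>70)&(h[...,2]>40)).astype(np.uint8)
n,l,s,c=cv2.connectedComponentsWithStats(b);i=np.argmax(s[1:,4])+1
cs,_=cv2.findContours((l==i).astype(np.uint8),0,1);r=cv2.minAreaRect(cs[0]);print(cv2.boxPoints(r).round())
v,u=np.nonzero(l==i);X=ray(p,u,v,0)[:,:2].astype(np.float32);r=cv2.minAreaRect(X);print(r,cv2.boxPoints(r).round(1))
m=manip.masks_of(p,"bay")[0]["mask"];v,u=np.nonzero(m);X=ray(p,u,v,30)[:,:2].astype(np.float32);r=cv2.minAreaRect(X);print(r,cv2.boxPoints(r).round(1))
m=manip.masks_of(p,"post")[0]["mask"];v,u=np.nonzero(m);print(u.min(),u.max(),v.min(),v.max())
red=((h[...,0]<8)|(h[...,0]>172))&(h[...,1]>120);red[:, :350]=0;red[200:]=0;red[:,430:]=0
v,u=np.nonzero(red);print(u.min(),u.max(),v.min(),v.max())
print("top",ray(p,389.5,106,50),"foot",ray(p,381,108,0))
```

```text
[[484. 133.]
 [484. 104.]
 [519. 104.]
 [519. 133.]]
((759.8114624023438, -8.202348709106445), (38.87147903442383, 48.226722717285156), 88.98314666748047) [[735.4 -27.2]
 [783.6 -28.1]
 [784.3  10.8]
 [736.   11.7]]
((645.6801147460938, -44.439788818359375), (293.44573974609375, 93.68910217285156), 82.9397201538086) [[ 581.2 -184.3]
 [ 674.1 -195.8]
 [ 710.2   95.4]
 [ 617.2  106.9]]
370 396 91 119
381 397 94 103
top [[595.28732823  21.37118838  50.        ]] foot [[592.60348046  22.95526646   0.        ]]
```

```bash
python3 -m crank '[{"offset":[-0.02,-0.035,-0.01],"spin":0},{"offset":[-0.04,-0.07,-0.035],"spin":0},{"offset":[-0.057,-0.103,-0.07],"spin":0.5},{"offset":[-0.057,-0.103,-0.11],"spin":0.5},{"offset":[-0.057,-0.103,-0.15],"spin":0.5},{"offset":[-0.057,-0.103,-0.19],"spin":0.5},{"offset":[-0.057,-0.103,-0.23],"spin":0.5},{"offset":[-0.057,-0.103,-0.26],"spin":0.5}]'
python3 - <<'E'
from h import *
p=manip.camera("side");print(bar(p))
p=wrist();print(bar(p));print(manip.read_state()["eef_pos"])
E
```

```text
clock: 3.85
eef_pos: [444.5, -184.5, 85.5]
eef_rot: [3.139, 0.001, 1.482]
wrist_force: [0.2, -0.6, -0.7]
finger_gap: 0.7
(0.79, array([ 451.58956909, -110.90568542]), np.float32(84.991135), (121.80838775634766, 26.628021240234375), array([ 441.98548698, -220.48562622]), array([461.1936512 ,  -1.32574463]))
(0.88, array([450.61422729, -92.5919342 ]), np.float32(85.82772), (123.46537017822266, 25.79309844970703), array([ 442.61111927, -202.30041504]), array([458.61733532,  17.11654663]))
[ 445.86136188 -184.87718851   89.13828896]
```

```bash
python3 -m crank '[{"offset":[0,0,-0.03],"spin":0},{"offset":[0,0,-0.055],"spin":0},{"offset":[0,0,-0.07],"spin":0},{"offset":[0,0,-0.078],"spin":0},{"offset":[0,0,-0.081],"spin":0},{"offset":[0,0,-0.081],"spin":0},{"offset":[0.0,0.007,-0.081],"spin":0},{"offset":[0.001,0.015,-0.081],"spin":0}]'
python3 -m crank '[{"offset":[0.0,0.006,0],"spin":0},{"offset":[0.001,0.012,0],"spin":0},{"offset":[0.0015,0.018,0],"spin":0},{"offset":[0.002,0.024,0],"spin":0},{"offset":[0.0025,0.03,0],"spin":0},{"offset":[0.003,0.036,0],"spin":0},{"offset":[0.0035,0.041,0],"spin":0},{"offset":[0.0035,0.041,0],"spin":0}]'
python3 - <<'E'
from h import *
p=manip.camera("top");print(bar(p))
p=wrist();print(bar(p));s=manip.read_state();print(s["eef_pos"],s["wrist_force"])
E
```

```text
clock: 4.72
eef_pos: [447.5, -169.9, 9.4]
eef_rot: [3.136, 0.002, 1.482]
wrist_force: [-0.6, 0.1, -0.3]
finger_gap: 0.3
clock: 5.38
eef_pos: [451.2, -128.0, 9.7]
eef_rot: [3.136, 0.002, 1.482]
wrist_force: [-0.5, 0.8, 0.0]
finger_gap: 0.4
(0.58, array([463.05145264,  15.14730835]), np.float32(85.94306), (173.1645050048828, 29.081615447998047), array([455.26921415, -94.57706451]), array([470.83369112, 124.87168121]))
(0.93, array([454.72415161, -59.4354248 ]), np.float32(85.06783), (118.45076751708984, 25.93817901611328), array([ 445.26675797, -169.02811432]), array([464.18154526,  50.15726471]))
[ 450.74480916 -128.68862529    9.2480752 ] [-0.2677571  -0.45663661  0.34935262]
```

The bar is about 35 mm to the left. Working out the sweep shows its tip would hit the post from here, so I'll push the left end back to give the swing room.

```bash
python3 -m crank '[{"offset":[0,-0.005,0.03],"spin":0},{"offset":[0.002,0.01,0.065],"spin":0},{"offset":[0.005,0.05,0.07],"spin":0},{"offset":[0.01,0.09,0.07],"spin":0},{"offset":[0.015,0.13,0.07],"spin":0},{"offset":[0.02,0.17,0.07],"spin":0},{"offset":[0.021,0.21,0.07],"spin":0},{"offset":[0.021,0.25,0.07],"spin":0}]'
python3 -m crank '[{"offset":[0,0.01,0],"spin":0},{"offset":[0,0.01,-0.02],"spin":0},{"offset":[0,0.01,-0.045],"spin":0},{"offset":[0,0.01,-0.06],"spin":0},{"offset":[0,0.01,-0.067],"spin":0},{"offset":[0,0.01,-0.07],"spin":0},{"offset":[0,0.01,-0.07],"spin":0},{"offset":[0,0.01,-0.07],"spin":0}]'
python3 - <<'E'
from h import *
for c in("top","side"):
    p=manip.camera(c);print(bar(p))
s=manip.read_state();print(s["eef_pos"],s["eef_rot"])
E
```

```text
clock: 6.25
eef_pos: [471.5, 123.2, 79.2]
eef_rot: [3.137, 0.002, 1.481]
wrist_force: [0.4, -0.0, 0.5]
finger_gap: 0.8
clock: 6.92
eef_pos: [472.0, 133.1, 9.9]
eef_rot: [3.136, 0.002, 1.481]
wrist_force: [0.5, 0.1, -0.5]
finger_gap: 0.3
(0.78, array([461.51422119,  -6.48532104]), np.float32(84.46601), (216.7202606201172, 30.374164581298828), array([ 450.90624905, -115.97263336]), array([472.12219334, 103.00199127]))
(0.77, array([459.67602539, -20.22593689]), np.float32(85.04964), (234.03701782226562, 27.03084945678711), array([ 450.18383217, -129.81562042]), array([469.16821861,  89.36374664]))
[471.9006839  133.21424012   9.89860099] [3.13558466e+00 1.53689554e-03 1.48124175e+00]
```

```bash
python3 -m crank '[{"offset":[0,-0.01,0],"spin":0},{"offset":[-0.001,-0.02,0],"spin":0},{"offset":[-0.002,-0.029,0],"spin":0},{"offset":[-0.003,-0.038,0],"spin":0},{"offset":[-0.004,-0.047,0],"spin":0},{"offset":[-0.005,-0.056,0],"spin":0},{"offset":[-0.006,-0.065,0],"spin":0},{"offset":[-0.006,-0.072,0],"spin":0}]'
python3 -m crank '[{"offset":[0,0.006,0.0],"spin":0},{"offset":[0,0.012,0.03],"spin":4},{"offset":[0,0.012,0.07],"spin":11},{"offset":[-0.02,0,0.1],"spin":18},{"offset":[-0.04,-0.02,0.1],"spin":25},{"offset":[-0.05,-0.04,0.1],"spin":32},{"offset":[-0.055,-0.06,0.1],"spin":39},{"offset":[-0.055,-0.06,0.1],"spin":46}]' 1
python3 - <<'E'
from h import *
for c in("top","side"):
    p=manip.camera(c);print(bar(p))
p=wrist();print(bar(p))
s=manip.read_state();print(s["eef_pos"],np.degrees(s["eef_rot"]))
E
```

```text
clock: 7.78
eef_pos: [465.9, 60.3, 10.1]
eef_rot: [3.135, 0.001, 1.481]
wrist_force: [0.5, 4.6, 4.6]
finger_gap: 0.6
clock: 8.45
eef_pos: [409.8, -1.7, 110.1]
eef_rot: [3.136, 0.002, 2.288]
wrist_force: [0.8, -0.1, -0.3]
finger_gap: 50.6
(0.73, array([ 448.90350342, -123.99824524]), np.float32(84.65361), (86.82134246826172, 27.40019989013672), array([ 438.65407181, -233.5196991 ]), array([459.15293503, -14.47679138]))
(0.64, array([453.94100952, -71.88908386]), np.float32(84.98034), (228.00392150878906, 26.91986083984375), array([ 444.31628704, -181.46720886]), array([463.565732  ,  37.68904114]))
(0.61, array([450.13513184, -59.31619263]), np.float32(84.69174), (219.51097106933594, 32.85282516479492), array([ 439.95858097, -168.84443665]), array([460.3116827 ,  50.21205139]))
[410.88969816   0.70778721 109.93066299] [1.79659629e+02 5.39420716e-02 1.30685264e+02]
```

```bash
python3 -m crank '[{"offset":[0.004,-0.003,0],"spin":7},{"offset":[0.014,-0.011,0],"spin":14},{"offset":[0.014,-0.011,0],"spin":21},{"offset":[0.014,-0.011,-0.01],"spin":28},{"offset":[0.014,-0.011,-0.03],"spin":35},{"offset":[0.014,-0.011,-0.05],"spin":42},{"offset":[0.014,-0.011,-0.07],"spin":44},{"offset":[0.014,-0.011,-0.09],"spin":44}]' 1
python3 -m crank '[{"offset":[0,0,-0.004],"spin":0},{"offset":[0,0,-0.01],"spin":0},{"offset":[0,0,-0.01],"spin":0},{"offset":[0.003,0,-0.01],"spin":0},{"offset":[0.006,0,-0.01],"spin":0},{"offset":[0.009,0,-0.01],"spin":0},{"offset":[0.012,0,-0.01],"spin":0},{"offset":[0.012,0,-0.01],"spin":0}]'
python3 - <<'E'
from h import *
for c in("top","side"):
    p=manip.camera(c);save(p,c+"2");print(bar(p))
s=manip.read_state();print(s["eef_pos"],np.degrees(s["eef_rot"]),s["finger_gap"],s["joints"],s["wrist_force"])
E
```

```text
clock: 9.42
eef_pos: [424.9, -9.8, 18.9]
eef_rot: [3.136, 0.001, 3.05]
wrist_force: [0.2, 0.5, 1.0]
finger_gap: 94.2
clock: 10.08
eef_pos: [437.6, -9.9, 9.3]
eef_rot: [3.136, 0.002, 3.05]
wrist_force: [-0.2, 0.4, -0.1]
finger_gap: 94.0
(0.65, array([ 447.7359314 , -138.11672974]), np.float32(86.95208), (58.66004943847656, 25.36897850036621), array([ 441.88711023, -247.96112823]), array([453.58475256, -28.27233124]))
(0.7, array([454.89413452, -71.71864319]), np.float32(84.65074), (234.2057342529297, 27.351070404052734), array([ 444.63922501, -181.23958588]), array([465.14904404,  37.8022995 ]))
[436.87351302  -9.86247065   8.95729909] [1.79665169e+02 5.75557563e-02 1.74743782e+02] 93.99413266456122 [-0.1100687   0.34276833  1.99889174  0.00817833  0.79905205 -1.59483054] [-0.76885789 -0.51179739  0.16676968]
```

View pics/side2.png

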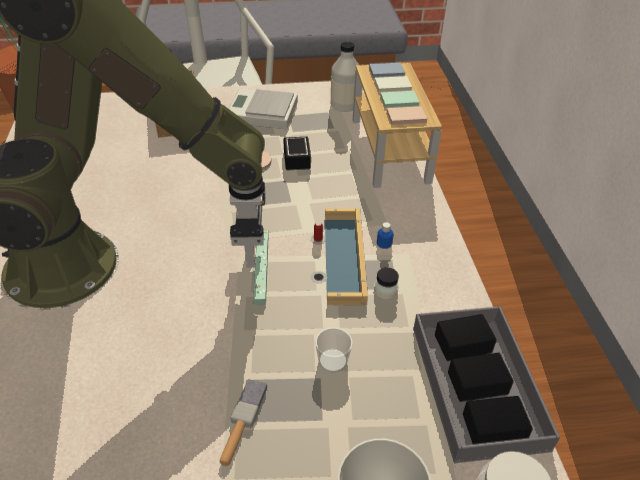

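The side view shows the gripper behind the bar's left half, with the bar at about px (262,268). The post is at (319,231) and the socket at (319,276). Next I'll compute the arc for the two-finger swing.

```bash
cat >> h.py <<'E'
def arc(P,tcp,angs,fwd=None):
    # rotate tcp about P clockwise by angs deg -> offsets mm
    P=np.array(P,float);d=np.array(tcp,float)-P
    for a in angs:
        t=np.radians(-a);R=np.array([[np.cos(t),-np.sin(t)],[np.sin(t),np.cos(t)]]);print(a,(P+R@d-tcp).round(1))
E
python3 -c "
from h import *
arc((449.1,-117.8),(437.4,-9.9),range(4,56,4))"
```

```text
4 [7.6 0.6]
8 [15.1  0.6]
12 [22.7  0.1]
16 [30.2 -1. ]
20 [37.6 -2.5]
24 [44.9 -4.6]
28 [52.  -7.1]
32 [ 59.  -10.2]
36 [ 65.7 -13.7]
40 [ 72.1 -17.7]
44 [ 78.2 -22.2]
48 [ 84.1 -27. ]
52 [ 89.5 -32.3]
```

```bash
python3 -m crank '[{"offset":[0.0076,0.0006,0],"spin":-4},{"offset":[0.015,0.0006,0],"spin":-8},{"offset":[0.0227,0.0001,0],"spin":-12},{"offset":[0.030,-0.001,0],"spin":-16},{"offset":[0.0376,-0.0025,0],"spin":-20},{"offset":[0.045,-0.0046,0],"spin":-24},{"offset":[0.052,-0.007,0],"spin":-28},{"offset":[0.052,-0.007,0],"spin":-28}]'
python3 - <<'E'
from h import *
for c in("top","side"):
    p=manip.camera(c);print(bar(p))
s=manip.read_state();print(s["eef_pos"],np.degrees(s["eef_rot"]),s["wrist_force"])
E
```

```text
clock: 10.95
eef_pos: [489.5, -17.0, 9.0]
eef_rot: [3.136, 0.001, 2.558]
wrist_force: [0.4, -0.0, 0.2]
finger_gap: 93.6
(0.54, array([ 439.75753784, -129.99423218]), np.float32(56.929436), (66.93223571777344, 27.82700538635254), array([ 379.73367691, -222.17414093]), array([499.78139877, -37.81432343]))
(0.88, array([482.23718262, -80.41231537]), np.float32(56.328648), (234.1659393310547, 38.018028259277344), array([ 421.25006485, -171.95777893]), array([543.22430038,  11.13314819]))
[488.47402988 -16.77795111   8.87634168] [1.79670829e+02 4.53097428e-02 1.46861831e+02] [-0.02096661 -0.52702793 -0.87015527]
```

```bash
python3 -m crank '[{"offset":[0.007,-0.003,0],"spin":-4},{"offset":[0.0137,-0.0067,0],"spin":-8},{"offset":[0.020,-0.0107,0],"spin":-12},{"offset":[0.0262,-0.015,0],"spin":-16},{"offset":[0.032,-0.020,0],"spin":-20},{"offset":[0.0374,-0.025,0],"spin":-24},{"offset":[0.0374,-0.025,0],"spin":-24},{"offset":[0.034,-0.020,0],"spin":-24}]'
python3 -m crank '[{"offset":[-0.006,0.009,0.01],"spin":0},{"offset":[-0.01,0.012,0.04],"spin":0},{"offset":[-0.02,0,0.08],"spin":-5},{"offset":[-0.04,-0.03,0.11],"spin":-12},{"offset":[-0.06,-0.06,0.12],"spin":-19},{"offset":[-0.08,-0.09,0.12],"spin":-26},{"offset":[-0.1,-0.11,0.12],"spin":-33},{"offset":[-0.12,-0.13,0.12],"spin":-40}]' 0
python3 - <<'E'
from h import *
for c in("top","side"):
    p=manip.camera(c);save(p,c+"3");print(bar(p))
p=wrist();save(p,"w3");print(bar(p))
s=manip.read_state();print(s["eef_pos"],np.degrees(s["eef_rot"]),s["joints"])
E
```

```text
clock: 11.82
eef_pos: [522.5, -37.1, 8.9]
eef_rot: [3.136, 0.001, 2.147]
wrist_force: [0.5, -1.3, 0.6]
finger_gap: 93.7
clock: 12.48
eef_pos: [400.8, -167.5, 129.0]
eef_rot: [3.135, 0.001, 1.446]
wrist_force: [0.4, -0.8, 0.4]
finger_gap: 44.3
(0.76, array([505.30770874, -79.887146  ]), np.float32(32.138405), (202.16372680664062, 28.002962112426758), array([ 412.16349792, -138.40344238]), array([598.45191956, -21.37084961]))
(0.6, array([497.3885498 , -98.39883423]), np.float32(31.71191), (226.61441040039062, 41.44120788574219), array([ 403.81134796, -156.22017288]), array([590.96575165, -40.57749557]))
(0.57, array([495.58966064, -87.04228973]), np.float32(32.194283), (220.27066040039062, 29.355993270874023), array([ 402.50256348, -145.6493988 ]), array([588.67675781, -28.43518066]))
[ 402.76764677 -166.3017037   128.82593309] [1.79656789e+02 6.01023799e-02 8.32068697e+01] [-4.76362483e-01  1.28185990e-01  1.92139247e+00  1.26052709e-03
  1.08603634e+00 -3.58387201e-01]
```

View pics/w3.png

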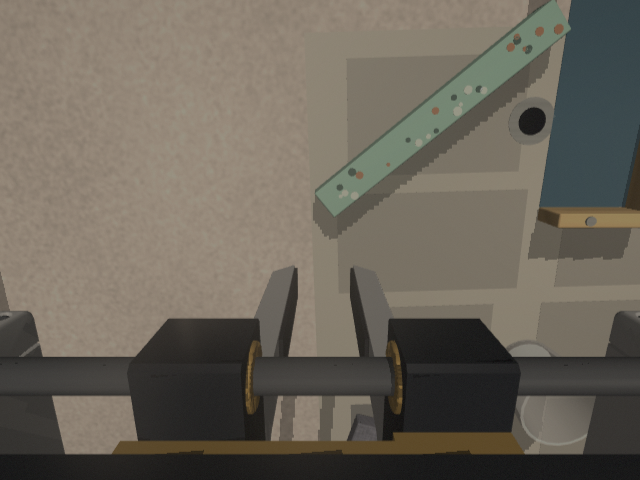

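The wrist view shows the bar slanted, its near end at about px (328,203) and its tip at (560,15) heading right of the post. The fit gives centre (498,-87) and yaw -58°, which is 51° to the bay and about 17 mm clear of the post. Next is a push along its length from the near end.

```bash
python3 -m crank '[{"offset":[-0.006,0.003,0],"spin":-7},{"offset":[-0.012,0.006,0],"spin":-14},{"offset":[-0.017,0.009,-0.01],"spin":-21},{"offset":[-0.017,0.009,-0.03],"spin":-28},{"offset":[-0.017,0.009,-0.05],"spin":-35},{"offset":[-0.017,0.009,-0.07],"spin":-42},{"offset":[-0.017,0.009,-0.085],"spin":-49},{"offset":[-0.017,0.009,-0.095],"spin":-51}]' 0
python3 - <<'E'
from h import *
p=wrist();print(bar(p)); save(p,"w4")
s=manip.read_state();print(s["eef_pos"],np.degrees(s["eef_rot"]),s["joints"])
E
```

```text
clock: 13.45
eef_pos: [385.7, -156.0, 32.2]
eef_rot: [3.137, 0.002, 0.559]
wrist_force: [0.6, 0.4, 0.2]
finger_gap: 0.2
(0.8, array([ 452.03088379, -115.880867  ]), np.float32(32.24461), (114.39468383789062, 26.65105628967285), array([ 358.99530792, -174.56971741]), array([545.06645966, -57.1920166 ]))
[ 385.37796945 -156.05841496   32.39220315] [1.79810649e+02 1.49620243e-01 3.23682748e+01] [-0.47033832  0.25574651  2.04399284 -0.00527899  0.84035064  0.53903992]
```

```bash
python3 -m crank '[{"offset":[0,0,-0.012],"spin":0},{"offset":[0,0,-0.021],"spin":0},{"offset":[0,0,-0.023],"spin":0},{"offset":[0,0,-0.023],"spin":0},{"offset":[0.003,0.002,-0.023],"spin":0},{"offset":[0.0065,0.004,-0.023],"spin":0},{"offset":[0.012,0.0075,-0.023],"spin":0},{"offset":[0.0185,0.0115,-0.023],"spin":0}]' 0
python3 -m crank '[{"offset":[0.0065,0.004,0],"spin":0},{"offset":[0.013,0.008,0],"spin":0},{"offset":[0.0195,0.0122,0],"spin":0},{"offset":[0.026,0.0163,0],"spin":0},{"offset":[0.0325,0.0204,0],"spin":0},{"offset":[0.039,0.0245,0],"spin":0},{"offset":[0.042,0.0264,0],"spin":0},{"offset":[0.042,0.0264,0],"spin":0}]' 0
python3 - <<'E'
from h import *
for p in(manip.camera("top"),manip.camera("side"),wrist()):print(bar(p))
s=manip.read_state();print(s["eef_pos"],np.degrees(s["eef_rot"]),s["wrist_force"])
E
```

```text
clock: 14.22
eef_pos: [404.3, -144.5, 9.8]
eef_rot: [3.138, 0.003, 0.565]
wrist_force: [-3.8, -3.6, 4.3]
finger_gap: 0.4
clock: 14.88
eef_pos: [447.1, -117.5, 9.9]
eef_rot: [3.138, 0.003, 0.566]
wrist_force: [-0.7, 0.2, 0.2]
finger_gap: 0.4
(0.74, array([581.71166992, -32.74303436]), np.float32(32.059834), (141.06356811523438, 26.897424697875977), array([488.48731232, -91.13153839]), array([674.93602753,  25.64546967]))
(0.61, array([549.34368896, -66.50992584]), np.float32(33.059483), (227.88885498046875, 40.00074768066406), array([ 457.1521759 , -126.51596451]), array([641.53520203,  -6.50388718]))
(0.87, array([505.31790161, -82.5302124 ]), np.float32(32.35191), (117.72254180908203, 26.08588981628418), array([ 412.39239502, -141.39319229]), array([598.2434082 , -23.66723251]))
[ 446.23233942 -118.15517674    9.82531373] [1.79788979e+02 1.64023623e-01 3.23606500e+01] [-0.88258284 -0.41666562 -0.02508997]
```

```bash
python3 -m crank '[{"offset":[0.0055,0.0035,0],"spin":0},{"offset":[0.011,0.007,0],"spin":0},{"offset":[0.0165,0.0105,0],"spin":0},{"offset":[0.022,0.014,0],"spin":0},{"offset":[0.0275,0.0174,0],"spin":0},{"offset":[0.033,0.021,0],"spin":0},{"offset":[0.038,0.024,0],"spin":0},{"offset":[0.038,0.024,0],"spin":0}]' 0
python3 -m crank '[{"offset":[-0.005,-0.003,0],"spin":0},{"offset":[-0.012,-0.008,0.03],"spin":5},{"offset":[-0.02,0.01,0.07],"spin":12},{"offset":[-0.025,0.03,0.1],"spin":19},{"offset":[-0.025,0.05,0.1],"spin":26},{"offset":[-0.025,0.05,0.1],"spin":33},{"offset":[-0.025,0.05,0.1],"spin":40},{"offset":[-0.025,0.05,0.1],"spin":40}]' 0
python3 - <<'E'
from h import *
for c in("top","side"):
    p=manip.camera(c);save(p,c+"5");print(bar(p))
p=wrist();print(bar(p)); save(p,"w5")
s=manip.read_state();print(s["eef_pos"],np.degrees(s["eef_rot"]),s["joints"])
E
```

```text
clock: 15.85
eef_pos: [485.3, -93.6, 9.9]
eef_rot: [3.137, 0.002, 0.565]
wrist_force: [-0.0, 0.6, -0.1]
finger_gap: 0.1
clock: 16.52
eef_pos: [460.1, -43.5, 110.1]
eef_rot: [3.137, 0.002, 1.27]
wrist_force: [0.5, 0.6, 0.6]
finger_gap: 0.2
(0.69, array([630.37036133,  -2.00363922]), np.float32(31.047432), (111.59760284423828, 25.65906524658203), array([536.12889862, -58.73586273]), array([724.61182404,  54.72858429]))
(0.57, array([586.13781738, -42.16009521]), np.float32(32.081474), (229.12269592285156, 41.678375244140625), array([ 492.93551636, -100.58381271]), array([679.34011841,  16.26362228]))
(0.86, array([583.62670898, -28.38880157]), np.float32(32.59457), (218.89849853515625, 33.00783157348633), array([490.95133209, -87.64480972]), array([676.30208588,  30.86720657]))
[460.22766463 -43.78344426 109.78128307] [1.79771915e+02 1.24205615e-01 7.22408861e+01] [-0.17251901  0.21409654  1.86979794 -0.00309711  1.05405392  0.13895691]
```

View pics/w5.png

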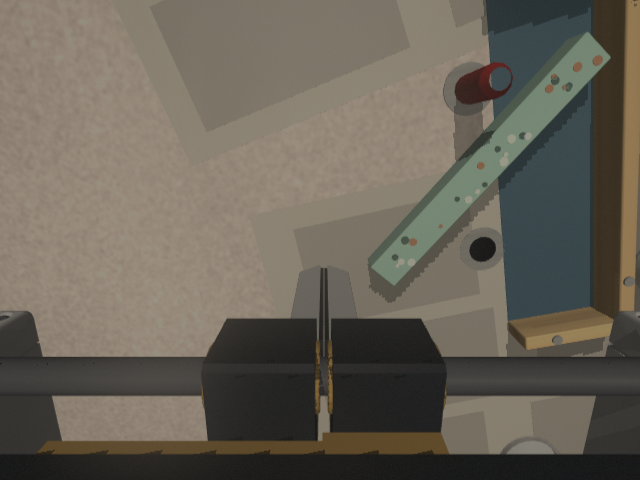

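The wrist view shows the bar past the post at (480,85), its left tip at about px (598,48) by the back fence and its right end at (385,280) still outside. Next I'll swing the right end in from its near face.

```bash
python3 -m crank '[{"offset":[0.01,-0.001,0],"spin":7},{"offset":[0.02,-0.002,0],"spin":14},{"offset":[0.026,-0.003,-0.01],"spin":21},{"offset":[0.026,-0.003,-0.03],"spin":28},{"offset":[0.026,-0.003,-0.05],"spin":35},{"offset":[0.026,-0.003,-0.07],"spin":42},{"offset":[0.026,-0.003,-0.085],"spin":49},{"offset":[0.026,-0.003,-0.1],"spin":50}]' 0
python3 - <<'E'
from h import *
p=wrist();print(bar(p))
s=manip.read_state();print(s["eef_pos"],np.degrees(s["eef_rot"]),s["joints"])
arc((627.4,-0.4),(496.5,-59.2),range(-6,-54,-6))
E
```

```text
clock: 17.48
eef_pos: [486.0, -46.9, 8.7]
eef_rot: [3.138, 0.002, 2.139]
wrist_force: [0.8, 0.2, 0.7]
finger_gap: 0.5
(0.88, array([561.24920654, -30.25152969]), np.float32(32.969185), (148.82623291015625, 20.245033264160156), array([468.96324158, -90.11219788]), array([653.53517151,  29.60913849]))
[484.91532156 -46.67351819   7.82318872] [ 1.79938011e+02 -2.32859647e-02  1.22158201e+02] [-1.71727599e-01  4.33425597e-01  1.86351001e+00  1.37269752e-03
  8.44125398e-01 -7.33905601e-01]
-6 [  6.9 -13.4]
-12 [ 15.1 -25.9]
-18 [ 24.6 -37.6]
-24 [ 35.2 -48.2]
-30 [ 46.9 -57.6]
-36 [ 59.6 -65.7]
-42 [ 73.  -72.5]
-48 [ 87.  -77.8]
```

```bash
python3 -m crank '[{"offset":[0.0055,-0.006,0],"spin":0},{"offset":[0.0115,-0.0125,0],"spin":0},{"offset":[0.015,-0.0193,0],"spin":3},{"offset":[0.0184,-0.0259,0],"spin":6},{"offset":[0.0225,-0.0323,0],"spin":9},{"offset":[0.0266,-0.0384,0],"spin":12},{"offset":[0.0313,-0.0443,0],"spin":15},{"offset":[0.0361,-0.0501,0],"spin":18}]' 0
python3 -m crank '[{"offset":[0.0053,-0.0053,0],"spin":3},{"offset":[0.0106,-0.0106,0],"spin":6},{"offset":[0.0163,-0.0155,0],"spin":9},{"offset":[0.0223,-0.020,0],"spin":12},{"offset":[0.0286,-0.0242,0],"spin":15},{"offset":[0.035,-0.0281,0],"spin":18},{"offset":[0.035,-0.0281,0],"spin":18},{"offset":[0.035,-0.0281,0],"spin":18}]' 0
python3 - <<'E'
from h import *
for c in("top","side"):
    p=manip.camera(c);save(p,c+"6");print(bar(p))
p=wrist();print(bar(p)); save(p,"w6")
s=manip.read_state();print(s["eef_pos"],np.degrees(s["eef_rot"]),s["wrist_force"])
E
```

```text
clock: 18.25
eef_pos: [522.1, -97.9, 8.8]
eef_rot: [3.14, 0.001, 2.447]
wrist_force: [0.1, 1.6, -0.4]
finger_gap: 0.4
clock: 18.92
eef_pos: [557.6, -126.6, 9.5]
eef_rot: [3.14, 0.002, 2.758]
wrist_force: [-1.0, -0.1, -0.8]
finger_gap: 0.4
(0.88, array([634.42700195,   5.67607117]), np.float32(68.07338), (103.39266967773438, 33.11300277709961), array([593.35093307, -96.36685181]), array([675.50307083, 107.71899414]))
(0.56, array([611.06738281, -62.29871368]), np.float32(68.50428), (234.9774169921875, 30.38035011291504), array([ 570.75990295, -164.6476593 ]), array([651.37486267,  40.05023193]))
(0.73, array([599.44598389, -68.00222778]), np.float32(68.55713), (179.76904296875, 35.15839767456055), array([ 559.23292923, -170.38831329]), array([639.65903854,  34.38385773]))
[ 557.02461941 -125.91967903    9.02539448] [1.79901946e+02 5.62448832e-02 1.58169876e+02] [-1.1116725   1.08247446  0.04314312]
```

View pics/top6.png

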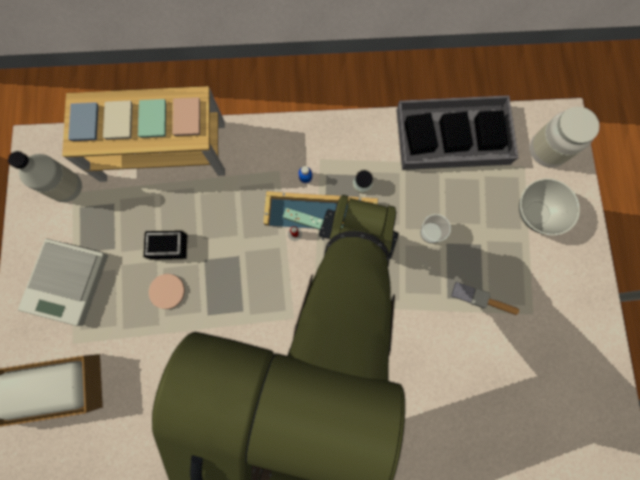

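The top view shows the bar inside the bay mouth (about px (303,216)) behind the post at (294,232), with the arm covering its right part. The fit gives 15° left to swing, and the left tip is at bay y of about +98, which fits. I'll continue, then set up a two-finger push.

```bash
python3 -m crank '[{"offset":[0.0067,-0.0035,0],"spin":3},{"offset":[0.0134,-0.0065,0],"spin":6},{"offset":[0.0203,-0.0093,0],"spin":9},{"offset":[0.0274,-0.0118,0],"spin":12},{"offset":[0.032,-0.0125,0],"spin":13},{"offset":[0.032,-0.0125,0],"spin":13},{"offset":[0.024,-0.0125,0],"spin":13},{"offset":[0.012,-0.012,0.01],"spin":13}]' 0
python3 -m crank '[{"offset":[-0.015,0,0.03],"spin":0},{"offset":[-0.03,0.01,0.06],"spin":0},{"offset":[-0.045,0.03,0.09],"spin":0},{"offset":[-0.05,0.05,0.12],"spin":0},{"offset":[-0.05,0.06,0.15],"spin":0},{"offset":[-0.05,0.06,0.15],"spin":0},{"offset":[-0.05,0.06,0.15],"spin":0},{"offset":[-0.05,0.06,0.15],"spin":0}]' 1
python3 - <<'E'
from h import *
for c in("top","side"):
    p=manip.camera(c);save(p,c+"7");print(bar(p))
p=wrist();print(bar(p)); save(p,"w7")
s=manip.read_state();print(s["eef_pos"],np.degrees(s["eef_rot"]),s["wrist_force"])
E
```

```text
clock: 19.88
eef_pos: [567.6, -137.4, 17.3]
eef_rot: [3.139, -0.002, 2.986]
wrist_force: [-0.8, -0.4, -0.6]
finger_gap: 0.7
clock: 20.55
eef_pos: [516.8, -77.4, 166.5]
eef_rot: [3.139, -0.002, 2.985]
wrist_force: [-0.1, -0.1, -0.6]
finger_gap: 50.3
(0.54, array([636.12896729,  26.96379089]), np.float32(86.95285), (60.16758728027344, 29.72174835205078), array([630.28163195, -82.88069153]), array([641.97630262, 136.80827332]))
(0.77, array([622.53137207, -59.03764343]), np.float32(81.99828), (222.96253967285156, 26.66678237915039), array([ 607.2190752, -167.9666748]), array([637.84366894,  49.89138794]))
(0.95, array([618.48846436, -52.53462982]), np.float32(82.0107), (218.51220703125, 35.78485107421875), array([ 603.19976902, -161.46696472]), array([633.77715969,  56.39770508]))
[517.29833518 -77.62757999 166.5272958 ] [ 1.79872105e+02 -1.70478020e-01  1.71059003e+02] [ 0.32982168  0.272954   -0.31889167]
```

View pics/w7.png

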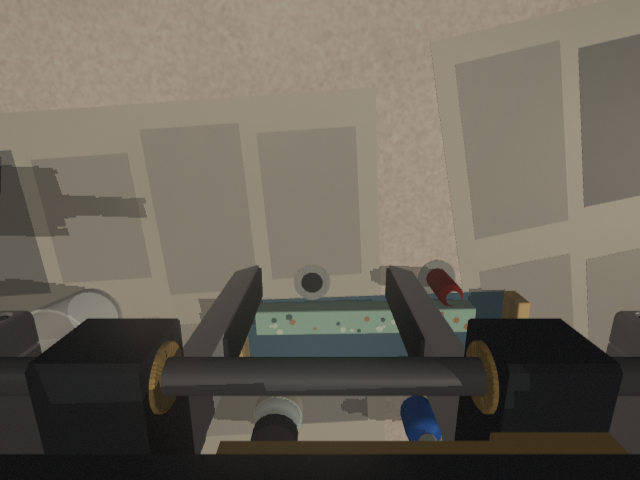

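The wrist view shows the bar inside the mouth (px 255–475, row 318), behind the post at (443,285) and nearly parallel to the back fence. Next comes the two-finger push at bay y of about -25, clear of the post.

```bash
python3 -m crank '[{"offset":[0.022,0.005,0],"spin":0},{"offset":[0.044,0.01,-0.02],"spin":1},{"offset":[0.06,0.014,-0.05],"spin":2},{"offset":[0.066,0.016,-0.08],"spin":2},{"offset":[0.066,0.016,-0.105],"spin":2},{"offset":[0.066,0.016,-0.13],"spin":2},{"offset":[0.066,0.016,-0.147],"spin":2},{"offset":[0.066,0.016,-0.157],"spin":2}]' 1
python3 -m crank '[{"offset":[0,0,0],"spin":0},{"offset":[0.006,-0.0007,0],"spin":0},{"offset":[0.012,-0.0015,0],"spin":0},{"offset":[0.018,-0.0022,0],"spin":0},{"offset":[0.024,-0.003,0],"spin":0},{"offset":[0.03,-0.0037,0],"spin":0},{"offset":[0.036,-0.0044,0],"spin":0},{"offset":[0.042,-0.005,0],"spin":0}]' 1
python3 - <<'E'
from h import *
for c in("top","side"):
    p=manip.camera(c);print(bar(p))
s=manip.read_state();print(s["eef_pos"],np.degrees(s["eef_rot"]),s["wrist_force"],s["finger_gap"])
E
```

```text
clock: 21.52
eef_pos: [582.1, -61.5, 6.7]
eef_rot: [3.139, -0.007, 3.02]
wrist_force: [1.0, 0.3, -0.7]
finger_gap: 93.7
clock: 22.18
eef_pos: [624.7, -66.6, 7.6]
eef_rot: [3.139, -0.007, 3.02]
wrist_force: [-6.3, -0.1, 5.5]
finger_gap: 94.0
(0.5, array([582.04364014, 362.11050415]), np.float32(86.95278), (113.8936538696289, 76.41666412353516), array([576.19617796, 252.26602936]), array([587.89110231, 471.95497894]))
(0.75, array([ 640.09112549, -120.49015808]), np.float32(82.352875), (105.27537536621094, 26.121767044067383), array([ 625.45325565, -229.51187134]), array([654.72899532, -11.46844482]))
[624.46423349 -66.59260799   6.99706907] [179.86554347  -0.32797604 173.04515468] [-1.45812723 -0.41271222  0.64453789] 93.97261295868164
```

```bash
python3 -m crank '[{"offset":[0.003,-0.0004,0],"spin":0},{"offset":[0.006,-0.0007,0],"spin":0},{"offset":[0.009,-0.001,0],"spin":0},{"offset":[0.011,-0.0013,0],"spin":0},{"offset":[0.013,-0.0016,0],"spin":0},{"offset":[0.015,-0.0018,0],"spin":0},{"offset":[0.016,-0.002,0],"spin":0},{"offset":[0.016,-0.002,0],"spin":0}]' 1
python3 -m crank '[{"offset":[0.001,0,0],"spin":0},{"offset":[0.002,0,0],"spin":0},{"offset":[0.002,0,0],"spin":0},{"offset":[0.002,0,0],"spin":0},{"offset":[0.002,0,0],"spin":0},{"offset":[0.002,0,0],"spin":0},{"offset":[0.002,0,0],"spin":0},{"offset":[0.002,0,0],"spin":0}]' 1
```

```text
clock: 23.05
eef_pos: [640.8, -68.6, 7.0]
eef_rot: [3.139, -0.005, 3.02]
wrist_force: [-0.8, -0.2, -0.7]
finger_gap: 94.0
clock: 23.72
eef_pos: [642.8, -68.6, 7.0]
eef_rot: [3.139, -0.005, 3.02]
wrist_force: [-0.1, -0.3, 0.3]
finger_gap: 94.0
```

```bash
for i in 1 2; do python3 -m crank '[{"offset":[0.0005,0,0],"spin":0},{"offset":[0.001,0,0],"spin":0},{"offset":[0.0015,0,0],"spin":0},{"offset":[0.002,0,0],"spin":0},{"offset":[0.002,0,0],"spin":0},{"offset":[0.002,0,0],"spin":0},{"offset":[0.002,0,0],"spin":0},{"offset":[0.002,0,0],"spin":0}]' 1 | grep -E "pos|force|rot"; done
python3 - <<'E'
from h import *
p=manip.camera("side");print(bar(p));cv2.imwrite("pics/side8.png",cv2.resize(cv2.cvtColor(p["pixels"],cv2.COLOR_RGB2BGR)[180:330,270:430],None,fx=4,fy=4,interpolation=2))
E
```

```text
eef_pos: [643.4, -68.7, 7.0]
eef_rot: [3.14, -0.009, 3.021]
wrist_force: [-14.3, -1.2, 8.7]
eef_pos: [643.4, -68.7, 7.1]
eef_rot: [3.14, -0.014, 3.021]
wrist_force: [-19.2, -0.7, 12.6]
(0.82, array([ 658.07354736, -120.97593689]), np.float32(79.89478), (109.1747055053711, 28.5975341796875), array([ 638.77334785, -229.26953125]), array([677.37374687, -12.68234253]))
```

View pics/side8.png

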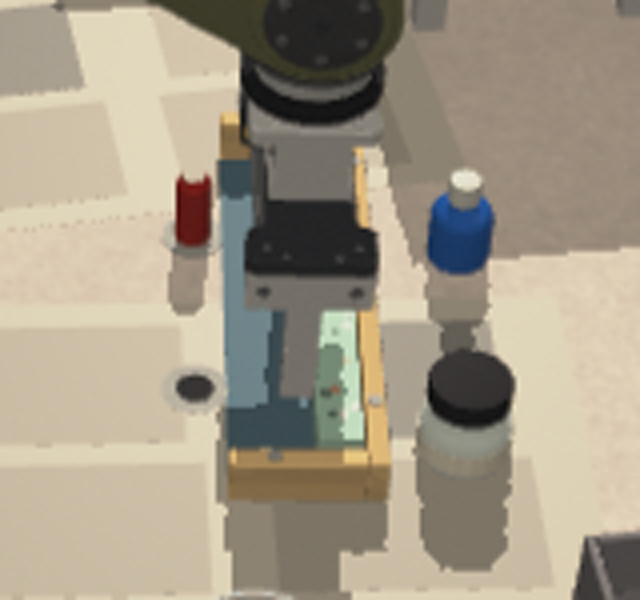

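The side crop shows the bar tight along the right part of the back fence, with 19 N of contact force. The left part is hidden, so I'll back off and look.

```bash
python3 -m crank '[{"offset":[-0.002,0.0,0],"spin":0},{"offset":[-0.01,0.001,0],"spin":0},{"offset":[-0.025,0.003,0.005],"spin":0},{"offset":[-0.03,0.004,0.035],"spin":0},{"offset":[-0.04,0.004,0.075],"spin":0},{"offset":[-0.07,0.004,0.11],"spin":0},{"offset":[-0.105,0.004,0.14],"spin":0},{"offset":[-0.14,0.004,0.17],"spin":0}]' 1
python3 -m crank '[{"offset":[-0.03,0,0.03],"spin":0},{"offset":[-0.06,0.0,0.06],"spin":0},{"offset":[-0.09,0,0.09],"spin":0},{"offset":[-0.09,0,0.12],"spin":0},{"offset":[-0.09,0,0.13],"spin":0},{"offset":[-0.09,0,0.13],"spin":0},{"offset":[-0.09,0,0.13],"spin":0},{"offset":[-0.09,0,0.13],"spin":0}]' 0
python3 - <<'E'
from h import *
ps=[manip.camera("top"),wrist(),manip.camera("side")]
for p,n in zip(ps,("t","w","s")):
    print(bar(p))
    c=proj(p,[[660,-46,20]])[0].astype(int);print(n,c)
    im=cv2.cvtColor(p["pixels"],cv2.COLOR_RGB2BGR)
    x0,y0=max(c[0]-(160 if n=="w" else 75),0),max(c[1]-(100 if n=="w" else 60),0);k=2 if n=="w" else 5
    cr=im[y0:y0+(200 if n=="w" else 120),x0:x0+(320 if n=="w" else 150)]
    cv2.imwrite(f"pics/{n}9.png",cv2.resize(cr,None,fx=k,fy=k,interpolation=2))
a=cv2.imread("pics/t9.png");b=cv2.imread("pics/w9.png");b=cv2.resize(b,(400,250));a=cv2.resize(a,(400,320));s=cv2.resize(cv2.imread("pics/s9.png"),(400,320))
o=np.zeros((600,800,3),np.uint8);o[:320,:400]=a;o[:320,400:]=s;o[320:570,:400]=b;cv2.imwrite("pics/m9.png",o)
print(manip.read_state()["eef_pos"])
E
```

```text
clock: 25.82
eef_pos: [512.4, -64.6, 169.8]
eef_rot: [3.14, -0.013, 3.021]
wrist_force: [0.0, 0.8, 0.7]
finger_gap: 93.9
clock: 26.48
eef_pos: [422.4, -64.5, 298.0]
eef_rot: [3.14, -0.015, 3.022]
wrist_force: [0.7, 0.2, -0.0]
finger_gap: 44.3
(0.87, array([664.73974609, -55.74221802]), np.float32(83.10982), (219.71131896972656, 32.832984924316406), array([ 651.54341412, -164.94778442]), array([677.93607807,  53.46334839]))
t [320 207]
(0.92, array([639.32141113, -89.17983246]), np.float32(83.083405), (141.7919464111328, 6.438817501068115), array([ 626.07474136, -198.37931061]), array([652.5680809 ,  20.01964569]))
w [355 362]
(0.81, array([664.46661377, -65.48152924]), np.float32(83.03545), (225.72755432128906, 31.482070922851562), array([ 651.12855816, -174.6698761 ]), array([677.80466938,  43.70681763]))
s [348 251]
[422.45547352 -64.57230742 299.19156622]
```

View pics/m9.png

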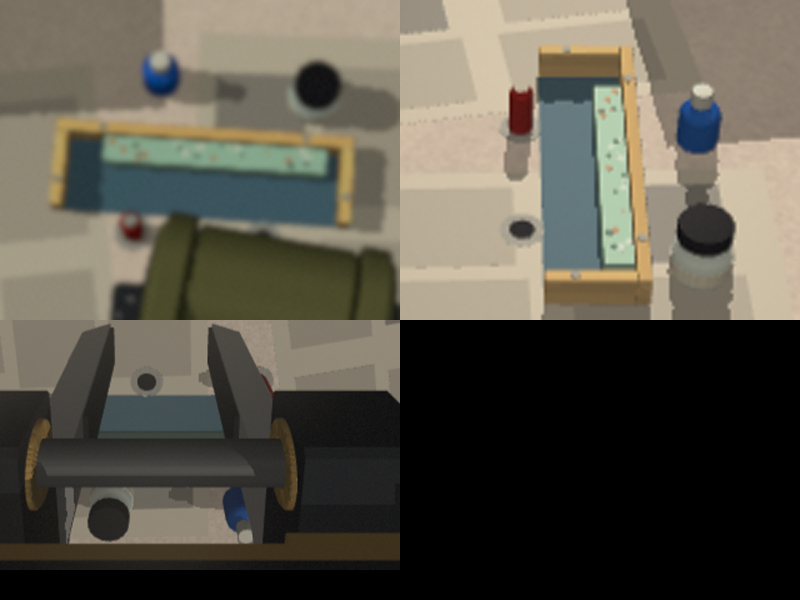

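The combined picture shows the bar flush along the back fence in both the top view (left, row ~150) and the side view (right, column ~615), with no gap visible. Its fitted direction is 83.1° in each, and the fence is at 83.0–83.2°. The jar, bottle and post look unmoved, so I'll hand in.

Run:
```python
from h import *
p=manip.camera("side")
for n in("mould","cup","pigment","coaster","jar","brush"):
    print(n,[(round(d["conf"],2),np.round(d["location"])) for d in manip.search_frame(p,n)[:2]])
print(manip.sign_off())
```

```text
mould [(0.82, array([586., 327.,  39.]))]
cup [(0.83, array([ 578., -321.,   34.])), (0.44, array([602.,  17.,  12.]))]
pigment [(0.89, array([750., -20.,  34.]))]
coaster [(0.57, array([467., 350.,  10.])), (0.44, array([ 721., -178.,   43.]))]
jar [(0.69, array([ 719., -174.,   42.])), (0.44, array([ 581., -320.,   36.]))]
brush [(0.61, array([ 404., -443.,   17.]))]
the job is handed in; nothing more can be done
None
```

The bar is in the curing bay, flat against the back fence, and the job is handed in at about 27 s on the robot's clock. It was only ever pushed with the fingertips, never gripped or lifted.

1. **Into position:** I pushed the bar about 35 mm left by its right end. That left too little room to turn past the post, so I pushed it about 47 mm back by its left end.
2. **Left end in:** I turned it to about 51° to the fence and slid it lengthwise past the post until its left end was by the back fence.
3. **Right end in:** I swung the right end in and pressed the bar square with two fingers. The wrist force was about 19 N when it met the fence.

**Last checks:**
- The bar's direction measured 83.1° in the top view and 83.0° in the side view, against 82.9–83.2° for the fence. No gap showed in either view.
- In the last wrist view the fingers hid most of the bar, so its fit there was no use for position.
- All six bystander objects were within about 6 mm of where they started, which is about the accuracy of the detections. The gripper was clear of everything at hand-in.

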